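# Third hand at the stool jig

## Robot

A 6-joint arm with a two-finger parallel gripper is mounted at the origin on the work surface. World frame = base frame: x ahead of the robot, y to its left, z up, the work surface at z = 0. Lengths are in m, angles in rad, forces in N, time in s.
With the tool pointing down it reaches from about 0.4 to 0.925 m from the base axis. Payload 12.5 kg.
Tool frame: the origin (TCP) lies midway between the tips of the shut fingers; the grasp point (between the pads) lies 19 mm behind it; z points along the fingers, y is the line along which they close (so a half turn about z gives the same grasp; the last joint's range is limited). The gripper opens to 95 mm and grips with 3 to 60 N. Pads are 20 mm wide; open, the fingers measure 119 mm over their backs; the gripper's body (75 mm by 180 mm) begins 59 mm behind the grasp point.
Start: joints at [1.018, 0.491, 1.559, -0, 1.092, -0.106], TCP at [0.27, 0.564, 0.215] pointing down, gripper open.
Joint ranges: [-3.1, 3.1], [-0.84, 2.19], [0.05, 2.79], [-1.13, 4.28], [0.06, 2.93], [-2.69, 2.69]. Speed limits (rad/s): [2.22, 2.22, 2.79, 3.14, 3.14, 3.14].

## Interface

Orientations are given as a rotation vector (axis times angle).
In Python, from bench import manip gives the robot as it stands.
- The arm moves only by the tool servo_tool, never from a script. Its argument "targets" is a list of rows, each an object with "jaw": the finger opening in m, from 0 to 0.0951; "xyz": the shift along the world's x, y, z in m, a list of three; "twist": the turn about the world's z in rad. In form: [{"jaw": jaw, "xyz": [x, y, z], "twist": twist}, ...]. A call has 1 to 5 rows; each row is the pose to reach, as a shift and turn from the pose commanded when the call began; what a row does not reach only later rows make up. A row lasts 1/10 s, in which the tool goes at most 50 mm and 8.59 degrees, less where a joint would pass 70% of its speed; a pose out of reach is approached as far as the arm can. A call with a gripper value outside its range is refused whole. The fingers move at their own pace and stop on an object; "newtons" is the grip in N (left out, the last holds). Time passes only in rows, so rows that repeat a pose let the fingers close. It gives the time, the measured TCP pose, the force, the opening and the grip force at its end, in the units of the state.
- manip.observe(): the state, without advancing time (a new reading comes with each control period).
- manip.get_image(name): name is "scene" or "side" or "wrist"; returns a dict with "img" (420x560x3 uint8, red, green, blue), "fovy" (degrees; the focal length in pixels is half the picture's height over the tangent of half this angle, whatever the lens; pixels are square), "cx", "cy" (the principal point, pixels), "view" (4x4, takes a point from world to camera coordinates); the wrist camera has in their place "tool_from_camera" (4x4, takes a point from camera to tool coordinates, whose origin is the TCP and whose axes are the flange's). Camera axes: x right, y down, z forward; pixel columns grow to the right and rows downward; lengths in m; the calibration is good to about 2 mm. A picture is of the moment at which its call begins: read the wrist's pose just before it. There is no depth.
- manip.sign_off(): hands the job in; it is judged then, once.
Trained networks look in a picture, given as the dict that the camera call returned (one of the last four; its "shot" number tells which), for a name from the list of things; names that differ only in an ending like _2 or _b are one class to them, and where a whole thing is asked for, a point or a joint stands for the part that bears it (a point fixed in the world has none). Each returns a list of dicts, best first, with "p" (0 to 1); they miss things now and then, are a little off and sometimes report something else, mostly with a low value. They report only what shows in the picture. A call takes as long as a camera call. They do not tell look-alikes from the thing itself.
- manip.search_frame(name, picture): "box" ([left, top, right, bottom] in pixels, round what is visible of it).
- manip.regions_of(name, picture): "mask" (420x560 bool, what is visible of it) and "box" ([left, top, right, bottom] in pixels, round what is visible of it).
The state is a dict: "t": time; "joint_pos": joint angles; "qd": joint speeds; "joint_torque": joint torques, N m; "tcp_pos": TCP position; "tool_rot": TCP orientation; "contact_force": force on the tool from outside, world axes, zero at the start; "moment": the same for the moment, N m; "grip_width": opening from 0.0 (shut) to 1.0 (fully open); "gripper_force": force on a finger pad.
Only numpy, scipy, OpenCV 4.12 (cv2) and the standard library are available. Lean on these libraries where they do the work, as an engineer would, in place of code of your own. Each camera call takes 0.05 s, during which the arm holds its last target. There are 200 camera calls.

## Task

Be the third hand for someone screwing a stool together: lay the longer of the two loose wooden bars (the rail) flat in the jig's channel, a little short of the stool leg. Then slide it end-on against the leg and press until the leg's sprung carriage has gone back about half its travel, never to its stop, and finish the program while your fingers still hold that steady push. Leave the offcut, jar and mallet where they are.

Things in the scene. Friction and masses are not known exactly. Their poses are not given: they have to be found in the camera images.
- rail: The rail: plain mid-brown wooden bar, sizes in mm: 150 long (its x axis) x 36 wide (y) x 45 high (z), about 0.15 kg, both ends alike. It lies loose on the bench on its 36 mm wide face. Origin: centre of the underside.
- jig: The stool jig, fixed to the bench, placed and turned differently each time: plywood bed 340 (x) x 200 (y) x 15 high. Origin: centre of the bed's underside. Its x axis is the direction of pushing, towards the leg. At the +x end two stop posts, 50 above the bed, at x = 135 to 165 and |y| = 48 to 93, stand behind the leg's ends.
- channel (a point): Point on the bed's top, on the channel's centre line, 15 above the jig's origin; axes as the jig's. The channel runs along x from -150 to +20 between two dark guide strips, each 18 wide, 46 apart (5 of play on each side of the rail), tops 8 above the bed: keep fingertips higher. The rail rests on the bed between them.
- leg_face (a point): The stool leg: wooden bar across the jig's x axis, 40 (x) x 190 (y) x 42 high, clamped on the sprung carriage, its top 48 mm above the bed. This point: middle of the face towards the channel, 27 above the bed; axes as the jig's. With the carriage out that face is at the jig's x = +50, 30 beyond the guides' ends.
- leg (a joint): Position in m of the sprung carriage that carries the leg: 0 = fully out, as it starts and always springs back to; grows to 0.030 (hard stop) as the leg is pushed along the jig's +x. Spring 500 N/m, no preload: half travel, 0.015, takes about 7.5 N; it pushes the rail back if let go.
- offcut: Short offcut, same wood and section as the rail (36 wide, 45 high) but only 85 long (x). Loose; leave alone. Origin: centre of the underside.
- jar: Clear or whitish screw jar with a yellow lid, 68 diameter, 100 high, standing loose on the bench; leave alone. Origin: centre of the underside.
- mallet: Wooden mallet lying on the bench: handle along its x axis from x = -50 to 160, axis 30 up, head 60 x 110 x 60 high at x = 160 to 220. Leave alone. Origin: on the bench, below the handle's axis.
There are look-alikes about, which are no part of the job. Leave any purple or yellow look-alike of the rail alone.

How it is judged:
By the outcome, as a careful person would: the job done as asked, in the order asked, and still so for the second after the job is handed in, while the arm keeps its last pose, push and grip.
It also fails if it takes over 38 s, if anything falls off the work surface, if the arm or the gripper's body presses on something with over 40 N, if the wrist force passes 120 N, or if a joint passes its speed limit or range.

## Working session

There is one attempt and no reset: what is moved stays moved. The work goes in short steps, Python scripts to look and compute and a tool call to move; the robot and the scene stay as the last step left them, time stands still between calls to the robot, and variables do not carry over. Pictures are saved under pics/ and viewed, at most 10 in all, crops included, and the job is handed in when it is done.

Besides the shell and the picture viewer there is one more tool, called after "Emit:" by a JSON object that holds its "name" and its "arguments". servo_tool: Moves the arm, as the interface text tells. Its arguments: {"type":"object","properties":{"targets":{"type":"array","items":{"type":"object","properties":{"jaw":{"type":"number"},"xyz":{"type":"array","items":{"type":"number"}},"twist":{"type":"number"}}}},"newtons":{"type":"number"}},"required":["targets"]}

```bash
mkdir -p pics
cat > h.py <<'E'
import numpy as np, cv2, pickle
from bench import manip
from scipy.spatial.transform import Rotation as R
def view(d,s=None):
    if 'view' in d: return np.array(d['view'])
    T=np.eye(4);T[:3,:3]=R.from_rotvec(s['tool_rot']).as_matrix();T[:3,3]=s['tcp_pos']
    return np.linalg.inv(T@np.array(d['tool_from_camera']))
def ray(d,V,u,v,z):
    f=210/np.tan(np.radians(d['fovy'])/2)
    Rw=V[:3,:3].T;c=-Rw@V[:3,3]
    r=Rw@np.array([(u-d['cx'])/f,(v-d['cy'])/f,1]);return c+r*(z-c[2])/r[2]
def proj(d,V,P):
    P=np.atleast_2d(P);f=210/np.tan(np.radians(d['fovy'])/2)
    q=P@V[:3,:3].T+V[:3,3];return np.c_[d['cx']+f*q[:,0]/q[:,2],d['cy']+f*q[:,1]/q[:,2]]
def save(d,n): cv2.imwrite('pics/'+n+'.png',d['img'][:,:,::-1])
E
python3 - <<'E'
from h import *
s=manip.observe();print(s['tcp_pos'],s['tool_rot'],s['t'])
out={}
for c in ['scene','side']:
    d=manip.get_image(c);save(d,c);V=view(d);print(c,d['fovy'],d['cx'],d['cy'],(-V[:3,:3].T@V[:3,3]).round(3))
    out[c]={k:d[k] for k in d}
    for n in ['rail','jig','offcut','leg','mallet','jar']:
        for r in manip.regions_of(n,d)[:4]: print(n,round(r['p'],2),np.round(r['box']),ray(d,V,(r['box'][0]+r['box'][2])/2,(r['box'][1]+r['box'][3])/2,.03).round(3))
pickle.dump(out,open('im.pkl','wb'))
a=cv2.imread('pics/scene.png');b=cv2.imread('pics/side.png')
E
```

```text
[0.26990849 0.56345012 0.21407514] [-6.95950593e-01 -3.06317810e+00  1.60371914e-03] 0.0
scene 42.078169129593356 282.3229915499985 194.45960948708318 [ 1.192 -1.042  0.905]
rail 0.87 [119. 246. 190. 293.] [ 0.448 -0.488  0.03 ]
rail 0.78 [227. 184. 281. 210.] [ 0.463 -0.144  0.03 ]
rail 0.76 [140. 183. 201. 217.] [ 0.294 -0.283  0.03 ]
rail 0.67 [337. 214. 405. 243.] [ 0.777 -0.076  0.03 ]
jig 0.97 [296. 112. 419. 193.] [0.578 0.209 0.03 ]
offcut 0.7 [188. 227. 224. 251.] [ 0.472 -0.343  0.03 ]
leg 0.81 [340. 118. 403. 158.] [0.571 0.311 0.03 ]
mallet 0.78 [212. 279. 328. 381.] [ 0.761 -0.473  0.03 ]
jar 0.91 [291. 212. 317. 260.] [ 0.659 -0.197  0.03 ]
side 44.77926507710407 276.7008099215011 208.19963521470515 [ 0.354 -0.896  1.046]
rail 0.98 [233. 215. 280. 268.] [ 0.458 -0.15   0.03 ]
rail 0.94 [335. 176. 389. 218.] [ 0.76  -0.069  0.03 ]
rail 0.92 [157. 160. 213. 192.] [0.309 0.114 0.03 ]
rail 0.84 [264. 335. 295. 415.] [ 0.439 -0.492  0.03 ]
jig 0.63 [232.  91. 308. 184.] [0.57  0.216 0.03 ]
offcut 0.87 [255. 288. 294. 329.] [ 0.461 -0.341  0.03 ]
leg 0.67 [330. 216. 360. 263.] [ 0.673 -0.193  0.03 ]
leg 0.59 [233. 106. 300. 128.] [0.579 0.31  0.03 ]
mallet 0.91 [342. 300. 474. 360.] [ 0.733 -0.456  0.03 ]
jar 0.92 [329. 216. 363. 262.] [ 0.676 -0.191  0.03 ]
```

View pics/scene.png

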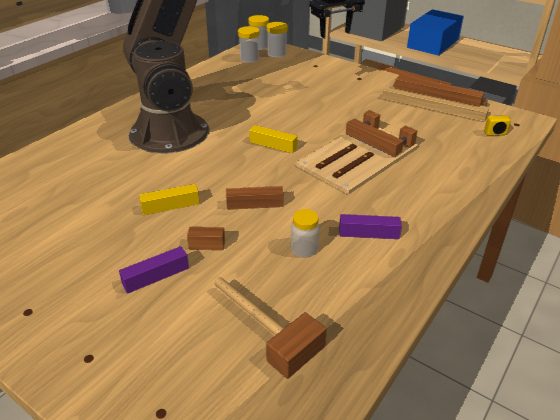

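View pics/side.png

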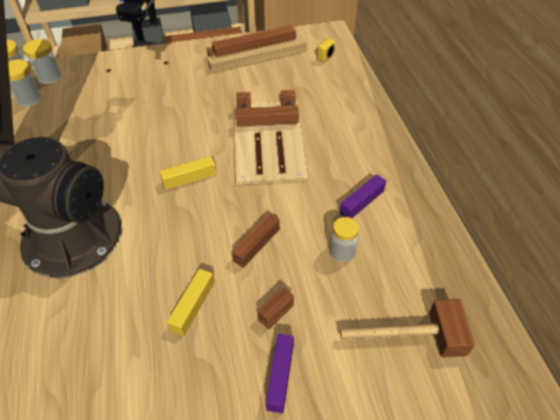

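The candidates in the scene picture are:
- **Brown bar:** (255,197), side view (256,240). It is brown and long, so it fits the rail.
- **Short brown bar:** (206,238), the offcut.
- **Yellow and purple bars:** yellow at (273,139) and (170,199), purple at (154,269) and (370,227). All four are look-alikes.

The jig is at (358,155), with its leg at the far +y side. Next I'll fit poses and confirm with one crop.

```bash
cat >> h.py <<'E'
def box(x0,x1,y0,y1,z0,z1): return np.array([[x,y,z] for x in(x0,x1) for y in(y0,y1) for z in(z0,z1)],float)
RAIL=[box(-.075,.075,-.018,.018,0,.045)]
JIG=[box(-.17,.17,-.1,.1,0,.015)]+[box(.135,.165,a,b,.015,.065) for a,b in((.048,.093),(-.093,-.048))]+[box(.05,.09,-.095,.095,.021,.063)]
def place(p,P,z=0):
    c,s=np.cos(p[2]),np.sin(p[2]);return P@np.array([[c,s,0],[-s,c,0],[0,0,1]])+[p[0],p[1],z]
def render(d,V,parts,p,z=0):
    m=np.zeros((420*4,560*4),np.uint8)
    for P in parts: cv2.fillConvexPoly(m,cv2.convexHull(np.round(proj(d,V,place(p,P,z))*4+1.5).astype(np.int32)),1)
    return cv2.resize(m.astype(np.float32),(560,420),interpolation=cv2.INTER_AREA)
def fit(obs,parts,p0,z=0):
    from scipy.optimize import minimize
    def cost(q):
        p=[q[0],q[1],q[2]*10];return sum(np.abs(render(d,V,parts,p,z)-m).sum()/m.sum() for d,V,m in obs)
    r=minimize(cost,[p0[0],p0[1],p0[2]/10],method='Nelder-Mead',options=dict(initial_simplex=np.array([p0[0],p0[1],p0[2]/10])+np.array([[0,0,0],[.02,0,0],[0,.02,0],[0,0,.02]]),xatol=1e-4,fatol=1e-4))
    return np.array([r.x[0],r.x[1],r.x[2]*10]),r.fun
E
python3 - <<'E'
from h import *
I={c:manip.get_image(c) for c in ['scene','side']}
def near(n,d,u,v):
    return min(manip.regions_of(n,d),key=lambda r:np.hypot((r['box'][0]+r['box'][2])/2-u,(r['box'][1]+r['box'][3])/2-v))['mask'].astype(np.float32)
mr={'scene':near('rail',I['scene'],255,197),'side':near('rail',I['side'],256,240)}
mj={'scene':near('jig',I['scene'],358,152),'side':near('jig',I['side'],270,138)}
for nm,m,P,p0s in(('rail',mr,RAIL,[(.46,-.147,a) for a in(.3,.8,1.3)]),('jig',mj,JIG,[(.57,.21,a) for a in(1.3,1.6,1.9)])):
  for cs in(['scene','side'],['scene'],['side']):
    obs=[(I[c],view(I[c]),m[c]) for c in cs]
    p,f=min((fit(obs,P,p0) for p0 in p0s),key=lambda r:r[1]);print(nm,cs,p.round(4),round(f,3))
    if len(cs)==2:
        for c in cs:
            r=(render(I[c],view(I[c]),P,p)>.5).astype(np.uint8)
            cv2.drawContours(I[c]['img'],cv2.findContours(r,0,2)[0],-1,(0,255,0),1) if 0 else None
            I[c].setdefault('ov',[]).append(r)
t=[]
for c,(x,y) in(('scene',(200,105)),('side',(180,85))):
    im=I[c]['img'].copy()
    im=cv2.resize(im[y:y+190,x:x+200 if c=='side' else x+225],None,fx=0,fy=0,dsize=(400,380) if c=='side' else (400,338),interpolation=cv2.INTER_CUBIC)
    k=im.shape[1]/(200 if c=='side' else 225)
    for r in I[c]['ov']:
        for ct in cv2.findContours(r,0,2)[0]: cv2.polylines(im,[((ct[:,0]-[x,y]+.5)*k).astype(np.int32)],True,(0,255,0),1)
    t.append(cv2.copyMakeBorder(im,0,380-im.shape[0],0,0,0))
cv2.imwrite('pics/crop.png',np.hstack(t)[:,:,::-1])
E
```

```text
rail ['scene', 'side'] [ 0.4581 -0.1367  0.7073] 0.105
rail ['scene'] [ 0.4578 -0.1355  0.7214] 0.042
rail ['side'] [ 0.4575 -0.1385  0.7019] 0.052
jig ['scene', 'side'] [0.5677 0.2341 1.406 ] 0.071
jig ['scene'] [0.5695 0.235  1.4039] 0.036
jig ['side'] [0.5672 0.2321 1.4071] 0.025Traceback (most recent call last):
  File "<stdin>", line 19, in <module>
cv2.error: OpenCV(4.12.0) :-1: error: (-5:Bad argument) in function 'resize'
> Overload resolution failed:
>  - argument for resize() given by name ('dsize') and position (2)
>  - argument for resize() given by name ('dsize') and position (2)
```

Run:
```python
import cv2
from h import *
t=[]
D=pickle.load(open('im.pkl','rb'))
for c,(x,y) in(('scene',(200,105)),('side',(180,85))):
    d=D[c];k=2
    im=cv2.resize(d['img'][y:y+190,x:x+200],(400,380),interpolation=cv2.INTER_CUBIC)
    for P,p in((RAIL,(.4578,-.137,.710)),(JIG,(.568,.2335,1.406))):
        for ct in cv2.findContours((render(d,view(d),P,p)>.5).astype(np.uint8),0,2)[0]: cv2.polylines(im,[((ct[:,0]-[x,y]+.5)*k).astype(np.int32)],True,(0,255,0),1)
    t.append(im)
cv2.imwrite('pics/crop.png',np.hstack(t)[:,:,::-1])
s=manip.observe();print(s['t'],R.from_rotvec(s['tool_rot']).as_matrix().round(3))
```

```text
1.0 [[-0.902  0.432  0.   ]
 [ 0.432  0.902  0.   ]
 [ 0.     0.    -1.   ]]
```

View pics/crop.png

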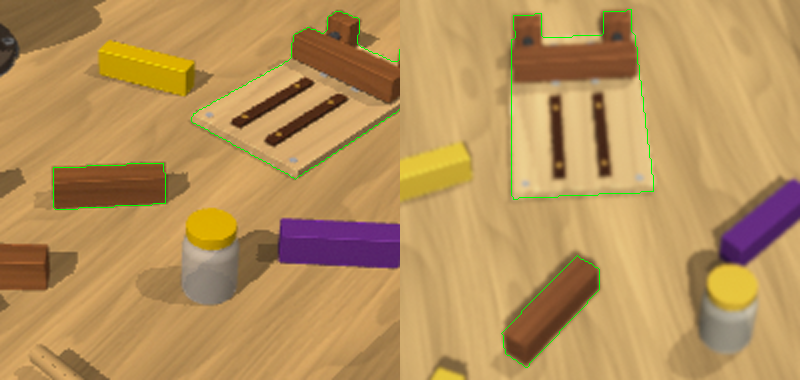

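The outlines fit tightly in both views. The brown bar at crop (108,186) and (550,310) is 150 mm long, which makes it the rail, and the jig and leg fit as well. Moving above the rail.

Emit:
{"name": "servo_tool", "arguments": {"targets": [{"jaw": 0.08, "xyz": [0.03, -0.05, 0], "twist": -0.14}, {"jaw": 0.08, "xyz": [0.06, -0.09, 0], "twist": -0.28}, {"jaw": 0.08, "xyz": [0.09, -0.13, 0], "twist": -0.42}, {"jaw": 0.08, "xyz": [0.12, -0.17, 0], "twist": -0.56}, {"jaw": 0.08, "xyz": [0.15, -0.21, 0], "twist": -0.7}]}}

```text
t: 1.5
tcp_pos: [0.4159, 0.3587, 0.2149]
tool_rot: [1.711, 2.634, 0.001]
contact_force: [1.5, 0.5, 0.2]
grip_width: 0.841
gripper_force: 0.0
```

Emit:
{"name": "servo_tool", "arguments": {"targets": [{"jaw": 0.08, "xyz": [0.01, -0.048, 0], "twist": -0.14}, {"jaw": 0.08, "xyz": [0.02, -0.096, 0], "twist": -0.28}, {"jaw": 0.08, "xyz": [0.03, -0.144, 0], "twist": -0.42}, {"jaw": 0.08, "xyz": [0.04, -0.192, 0], "twist": -0.56}, {"jaw": 0.08, "xyz": [0.05, -0.24, 0], "twist": -0.7}]}}

```text
t: 2.0
tcp_pos: [0.4652, 0.1184, 0.2149]
tool_rot: [2.511, 1.887, 0.001]
contact_force: [0.6, 0.9, -0.4]
grip_width: 0.843
gripper_force: 0.0
```

Emit:
{"name": "servo_tool", "arguments": {"targets": [{"jaw": 0.08, "xyz": [0, -0.048, 0], "twist": -0.12}, {"jaw": 0.08, "xyz": [0, -0.096, 0], "twist": -0.24}, {"jaw": 0.08, "xyz": [-0.005, -0.144, 0], "twist": -0.36}, {"jaw": 0.08, "xyz": [-0.01, -0.192, 0], "twist": -0.48}, {"jaw": 0.08, "xyz": [-0.012, -0.24, 0], "twist": -0.588}]}}

```text
t: 2.5
tcp_pos: [0.4524, -0.1216, 0.2149]
tool_rot: [2.95, 1.08, 0.001]
contact_force: [1.8, 0.6, 0.5]
grip_width: 0.84
gripper_force: 0.0
```

```bash
cat > w.py <<'E'
from h import *
import sys
def wrist(name,parts,p0s,z=0,fn=None):
    s=manip.observe();d=manip.get_image('wrist');V=view(d,s);best=None
    for r in manip.regions_of(name,d)[:3]:
        m=r['mask'].astype(np.float32)
        for p0 in p0s:
            p,f=fit([(d,V,m)],parts,p0,z)
            if best is None or f<best[1]: best=(p,f,r['p'],r['box'])
    M=R.from_rotvec(s['tool_rot']).as_matrix()
    print('t',s['t'],'tcp',np.round(s['tcp_pos'],4),'yaw_y',np.arctan2(M[1,1],M[0,1]).round(4),'tilt',M[:,2].round(4))
    print(name,best)
    if fn and best:
        im=d['img'].copy();cv2.drawContours(im,cv2.findContours((render(d,V,parts,best[0],z)>.5).astype(np.uint8),0,2)[0],-1,(0,255,0),1)
        cv2.imwrite('pics/'+fn+'.png',im[:,:,::-1])
    return d,V,best
E
python3 -c "
from w import *
wrist('rail',RAIL,[(.458,-.137,.71)],0,'w1')"
```

```text
t 2.5 tcp [ 0.4524 -0.1216  0.2149] yaw_y -0.8689 tilt [ 5.e-04 -2.e-04 -1.e+00]
rail (array([ 0.45783637, -0.13859155,  0.70129955]), np.float64(0.05677003040909767), 0.76, [274.5, 120.4, 312.0, 264.3])
```

View pics/w1.png

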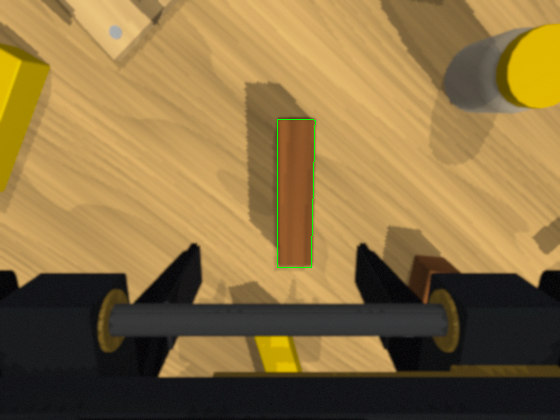

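The outline sits on the rail at (295,193), and the fit agrees with the overhead views. Descending to the grasp.

Emit:
{"name": "servo_tool", "arguments": {"targets": [{"jaw": 0.08, "xyz": [0.0055, -0.0165, -0.04], "twist": 0.003}, {"jaw": 0.08, "xyz": [0.0055, -0.0165, -0.085], "twist": 0.003}, {"jaw": 0.08, "xyz": [0.0055, -0.0165, -0.13], "twist": 0.003}, {"jaw": 0.08, "xyz": [0.0055, -0.0165, -0.17], "twist": 0.003}, {"jaw": 0.08, "xyz": [0.0055, -0.0165, -0.198], "twist": 0.003}]}}

```text
t: 3.1
tcp_pos: [0.458, -0.1354, 0.0145]
tool_rot: [-2.944, -1.093, 0.002]
contact_force: [1.2, 0.1, -0.6]
grip_width: 0.845
gripper_force: 0.0
```

Emit:
{"name": "servo_tool", "arguments": {"targets": [{"jaw": 0.08, "xyz": [0, 0, 0], "twist": 0}, {"jaw": 0.02, "xyz": [0, 0, 0], "twist": 0}, {"jaw": 0.02, "xyz": [0, 0, 0], "twist": 0}, {"jaw": 0.02, "xyz": [0, 0, 0], "twist": 0}, {"jaw": 0.02, "xyz": [0, 0, 0], "twist": 0}], "newtons": 35}}

```text
t: 3.6
tcp_pos: [0.4591, -0.1364, 0.0178]
tool_rot: [2.944, 1.091, 0.002]
contact_force: [-0.0, 0.7, 0.2]
grip_width: 0.561
gripper_force: 0.0
```

Emit:
{"name": "servo_tool", "arguments": {"targets": [{"jaw": 0.02, "xyz": [0, 0, 0], "twist": 0}, {"jaw": 0.02, "xyz": [0, 0, 0], "twist": 0}, {"jaw": 0.02, "xyz": [0, 0, 0], "twist": 0}]}}

```text
t: 3.9
tcp_pos: [0.459, -0.1364, 0.017]
tool_rot: [2.945, 1.091, 0.001]
contact_force: [1.0, -0.8, 7.1]
grip_width: 0.38
gripper_force: 35.0
```

Emit:
{"name": "servo_tool", "arguments": {"targets": [{"jaw": 0.02, "xyz": [0, 0, 0.03], "twist": 0}, {"jaw": 0.02, "xyz": [0, 0, 0.07], "twist": 0}, {"jaw": 0.02, "xyz": [0.01, 0.02, 0.1], "twist": 0.1}, {"jaw": 0.02, "xyz": [0.02, 0.06, 0.1], "twist": 0.22}, {"jaw": 0.02, "xyz": [0.035, 0.105, 0.1], "twist": 0.35}]}}

```text
t: 4.4
tcp_pos: [0.4937, -0.0307, 0.1176]
tool_rot: [2.708, 1.591, 0.002]
contact_force: [1.1, -0.4, -1.9]
grip_width: 0.379
gripper_force: 35.0
```

Emit:
{"name": "servo_tool", "arguments": {"targets": [{"jaw": 0.02, "xyz": [0.015, 0.047, 0], "twist": 0.09}, {"jaw": 0.02, "xyz": [0.03, 0.094, 0], "twist": 0.18}, {"jaw": 0.02, "xyz": [0.045, 0.14, 0], "twist": 0.26}, {"jaw": 0.02, "xyz": [0.06, 0.18, 0], "twist": 0.32}, {"jaw": 0.02, "xyz": [0.0685, 0.212, 0], "twist": 0.351}]}}

```text
t: 4.9
tcp_pos: [0.5624, 0.1833, 0.1163]
tool_rot: [-2.388, -2.041, 0.0]
contact_force: [-0.0, 0.0, -1.9]
grip_width: 0.377
gripper_force: 35.0
```

```bash
cat > m.py <<'E'
from w import *
s=manip.observe()
M=R.from_rotvec(s['tool_rot']).as_matrix();y=np.arctan2(M[1,1],M[0,1])
print(s['t'],np.round(s['tcp_pos'],4),'yaw_y',y.round(4),'cf',np.round(s['contact_force'],1),s['grip_width'],s['gripper_force'])
def look(fn,zr,jig=True):
    t=[]
    for c in ['scene','side','wrist']:
        d=manip.get_image(c);V=view(d,s)
        rs=manip.regions_of('rail',d)
        q=proj(d,V,[s['tcp_pos'][0],s['tcp_pos'][1],zr+.03])[0]
        for r in rs:
            b=r['box']
            if b[0]-5<q[0]<b[2]+5 and b[1]-5<q[1]<b[3]+5: print(c,'rail',round(r['p'],2),np.round(b))
        im=d['img'].copy()
        for P,p,z in((RAIL,(s['tcp_pos'][0]-.002*np.cos(y+np.pi/2),s['tcp_pos'][1]-.002*np.sin(y+np.pi/2),y+np.pi/2),zr),(JIG,(.568,.2335,1.406),0),([box(-.15,.02,a,b,.015,.023) for a,b in((.023,.041),(-.041,-.023))],(.568,.2335,1.406),0)):
            for P1 in P:
                h=cv2.convexHull(proj(d,V,place(p,P1,z)).astype(np.float32))
                cv2.polylines(im,[np.round(h).astype(np.int32)],True,(0,255,0) if P is RAIL else (0,255,255),1)
        if c!='wrist':
            u,v=q.astype(int);im=cv2.resize(im[max(v-70,0):max(v-70,0)+140,u-70:u+70],(300,300),interpolation=cv2.INTER_CUBIC)
        else: im=cv2.resize(im,(400,300))
        t.append(im)
    a=np.hstack(t[:2]);b=cv2.copyMakeBorder(t[2],0,0,0,200,0)
    cv2.imwrite('pics/'+fn+'.png',np.vstack([a,b])[:,:,::-1])
E
python3 -c "
from m import *
look('hover',s['tcp_pos'][2]-.017)"
```

```text
4.9 [0.5624 0.1833 0.1163] yaw_y -0.1565 cf [-0.   0.  -1.9] 0.3768763035160877 34.99927282333374
scene rail 0.58 [351. 128. 402. 158.]
scene rail 0.57 [328. 113. 371. 144.]
scene rail 0.16 [294. 117. 418. 196.]
side rail 0.96 [262.  97. 276. 144.]
side rail 0.72 [236. 104. 301. 127.]
wrist rail 0.87 [234. 116. 321. 373.]
```

View pics/hover.png

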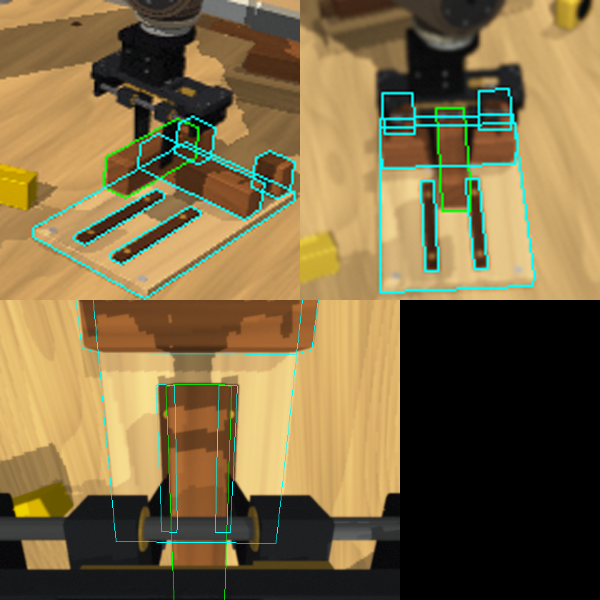

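The rail hovers over the channel and the model outlines agree: the leg's edge is at wrist (200,352) and the rail's front at (198,384). I'll correct and lower partway.

Emit:
{"name": "servo_tool", "arguments": {"targets": [{"jaw": 0.02, "xyz": [0, 0.015, 0], "twist": -0.008}, {"jaw": 0.02, "xyz": [0, 0.015, -0.03], "twist": -0.008}, {"jaw": 0.02, "xyz": [0, 0.015, -0.06], "twist": -0.008}, {"jaw": 0.02, "xyz": [0, 0.015, -0.068], "twist": -0.008}, {"jaw": 0.02, "xyz": [0, 0.015, -0.068], "twist": -0.008}]}}

```text
t: 5.7
tcp_pos: [0.5616, 0.1948, 0.048]
tool_rot: [-2.401, -2.025, 0.003]
contact_force: [-0.6, -0.4, -1.8]
grip_width: 0.377
gripper_force: 35.0
```

```bash
python3 -c "
from m import *
p=np.array(s['tcp_pos'][:2])-[.568,.2335];print('jig xy',p@[.164,.9865],p@[-.9865,.164],y+np.pi/2)
look('low',s['tcp_pos'][2]-.017)"
```

```text
5.7 [0.5616 0.1948 0.048 ] yaw_y -0.1693 cf [-0.6 -0.4 -1.8] 0.3770360945090469 34.99967873096466
jig xy -0.03923398052529304 -7.56675436597344e-05 1.4014481028044123
scene rail 0.7 [330. 136. 371. 164.]
side rail 0.84 [262. 119. 275. 161.]
wrist rail 0.76 [230. 117. 321. 374.]
```

View pics/low.png

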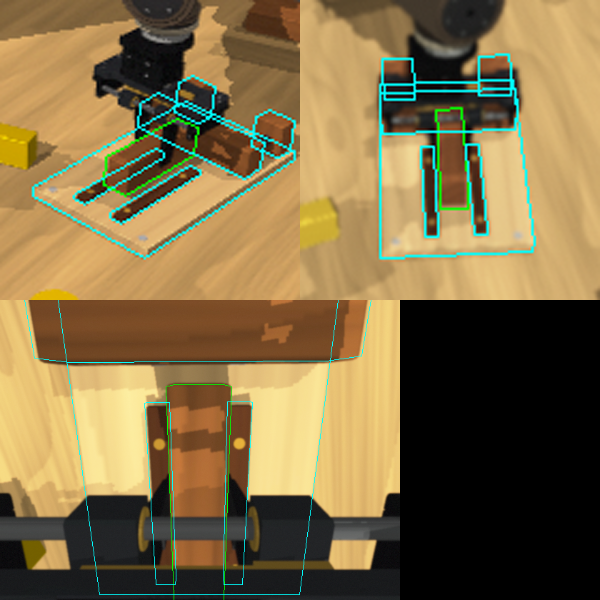

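The rail is centred between the guides, with strips visible on both sides at wrist (157,445) and (240,445). Its front is about 16 mm short of the leg. Lowering onto the bed.

Emit:
{"name": "servo_tool", "arguments": {"targets": [{"jaw": 0.02, "xyz": [0, 0, -0.008], "twist": 0}, {"jaw": 0.02, "xyz": [0, 0, -0.013], "twist": 0}, {"jaw": 0.02, "xyz": [0, 0, -0.0155], "twist": 0.002}, {"jaw": 0.02, "xyz": [0, 0, -0.016], "twist": 0.002}, {"jaw": 0.02, "xyz": [0, 0, -0.016], "twist": 0.002}]}}

```text
t: 6.5
tcp_pos: [0.5621, 0.1958, 0.0325]
tool_rot: [-2.398, -2.03, 0.0]
contact_force: [0.7, 0.0, -1.2]
grip_width: 0.376
gripper_force: 35.0
```

Emit:
{"name": "servo_tool", "arguments": {"targets": [{"jaw": 0.02, "xyz": [0, 0, -0.0005], "twist": 0}, {"jaw": 0.02, "xyz": [0, 0, -0.001], "twist": 0}, {"jaw": 0.02, "xyz": [0, 0, -0.001], "twist": 0}]}}

```text
t: 6.8
tcp_pos: [0.5622, 0.1958, 0.0321]
tool_rot: [2.398, 2.029, 0.001]
contact_force: [-0.4, -0.5, 4.3]
grip_width: 0.377
gripper_force: 35.0
```

It is touching the bed. I'll ease the grip so it lies flat, then grip again.

Emit:
{"name": "servo_tool", "arguments": {"targets": [{"jaw": 0.05, "xyz": [0, 0, 0], "twist": 0}, {"jaw": 0.05, "xyz": [0, 0, 0], "twist": 0}, {"jaw": 0.05, "xyz": [0, 0, 0], "twist": 0}, {"jaw": 0.05, "xyz": [0, 0, 0], "twist": 0}]}}

```text
t: 7.2
tcp_pos: [0.5621, 0.1958, 0.0316]
tool_rot: [2.398, 2.03, 0.0]
contact_force: [0.2, 0.2, 0.1]
grip_width: 0.521
gripper_force: 0.0
```

Emit:
{"name": "servo_tool", "arguments": {"targets": [{"jaw": 0.02, "xyz": [0, 0, 0], "twist": 0}, {"jaw": 0.02, "xyz": [0, 0, 0], "twist": 0}, {"jaw": 0.02, "xyz": [0, 0, 0], "twist": 0}, {"jaw": 0.02, "xyz": [0, 0, 0], "twist": 0}, {"jaw": 0.02, "xyz": [0, 0, 0], "twist": 0}], "newtons": 35}}

```text
t: 7.7
tcp_pos: [0.5621, 0.1958, 0.0317]
tool_rot: [2.398, 2.03, 0.0]
contact_force: [0.9, -0.9, -0.1]
grip_width: 0.377
gripper_force: 35.0
```

Emit:
{"name": "servo_tool", "arguments": {"targets": [{"jaw": 0.02, "xyz": [0.0005, 0.003, 0], "twist": 0}, {"jaw": 0.02, "xyz": [0.001, 0.006, 0], "twist": 0}, {"jaw": 0.02, "xyz": [0.0016, 0.0095, 0], "twist": 0}, {"jaw": 0.02, "xyz": [0.002, 0.012, 0], "twist": 0}, {"jaw": 0.02, "xyz": [0.002, 0.012, 0], "twist": 0}]}}

```text
t: 8.2
tcp_pos: [0.5641, 0.2083, 0.0316]
tool_rot: [2.398, 2.03, 0.0]
contact_force: [0.7, 1.0, -0.8]
grip_width: 0.377
gripper_force: 35.0
```

Emit:
{"name": "servo_tool", "arguments": {"targets": [{"jaw": 0.02, "xyz": [0.0005, 0.003, 0], "twist": 0}, {"jaw": 0.02, "xyz": [0.001, 0.006, 0], "twist": 0}, {"jaw": 0.02, "xyz": [0.0015, 0.009, 0], "twist": 0}, {"jaw": 0.02, "xyz": [0.0015, 0.009, 0], "twist": 0}, {"jaw": 0.02, "xyz": [0.0015, 0.009, 0], "twist": 0}]}}

```text
t: 8.7
tcp_pos: [0.5655, 0.2168, 0.0316]
tool_rot: [2.398, 2.03, -0.0]
contact_force: [-1.0, -2.8, 0.8]
grip_width: 0.381
gripper_force: 35.0
```

Emit:
{"name": "servo_tool", "arguments": {"targets": [{"jaw": 0.02, "xyz": [0.0003, 0.002, 0], "twist": 0}, {"jaw": 0.02, "xyz": [0.0007, 0.004, 0], "twist": 0}, {"jaw": 0.02, "xyz": [0.001, 0.006, 0], "twist": 0}, {"jaw": 0.02, "xyz": [0.001, 0.006, 0], "twist": 0}, {"jaw": 0.02, "xyz": [0.001, 0.006, 0], "twist": 0}]}}

```text
t: 9.2
tcp_pos: [0.5664, 0.2223, 0.0316]
tool_rot: [2.398, 2.03, -0.001]
contact_force: [-0.6, -6.1, 1.3]
grip_width: 0.375
gripper_force: 35.0
```

```bash
python3 -c "
from m import *
F=[]
for i in range(8):
    F.append(np.array(s['contact_force'])); manip.get_image('wrist'); s=manip.observe()
F=np.array(F);print(F.mean(0).round(2),(F@[.164,.9865,0]).round(1),s['t'],np.round(s['tcp_pos'],4))"
```

```text
9.2 [0.5664 0.2223 0.0316] yaw_y -0.1659 cf [-0.6 -6.1  1.3] 0.37505753544314563 35.00161528587341
[-1.37 -6.31  1.66] [-6.1 -6.5 -6.7 -6.  -6.2 -6.4 -6.6 -7. ] 9.6 [0.5664 0.2223 0.0317]
```

Emit:
{"name": "servo_tool", "arguments": {"targets": [{"jaw": 0.02, "xyz": [0.0002, 0.001, 0], "twist": 0}, {"jaw": 0.02, "xyz": [0.0003, 0.002, 0], "twist": 0}, {"jaw": 0.02, "xyz": [0.0005, 0.003, 0], "twist": 0}, {"jaw": 0.02, "xyz": [0.0005, 0.003, 0], "twist": 0}, {"jaw": 0.02, "xyz": [0.0005, 0.003, 0], "twist": 0}]}}

```text
t: 10.1
tcp_pos: [0.5668, 0.2248, 0.0317]
tool_rot: [2.398, 2.03, -0.002]
contact_force: [-2.0, -9.8, 1.0]
grip_width: 0.379
gripper_force: 35.0
```

```bash
python3 -c "
from m import *
F=[]
for i in range(6):
    F.append(np.array(s['contact_force'])); d=manip.get_image('wrist'); s=manip.observe()
F=np.array(F);print(F.mean(0).round(2),(F@[.164,.9865,0]).round(1),s['t'],np.round(s['tcp_pos'],4))
V=view(d,s);im=d['img'].copy()
for q,col in((.010,(255,0,0)),(.015,(0,255,0)),(.020,(0,0,255))):
    a=proj(d,V,place((.568,.2335,1.406),np.array([[.05+q,-.09,.021],[.05+q,.09,.021]]))).round().astype(int)
    cv2.line(im,tuple(map(int,a[0])),tuple(map(int,a[1])),col,1)
    a=proj(d,V,place((.568,.2335,1.406),np.array([[.05+q,-.09,.063],[.05+q,.09,.063]]))).round().astype(int)
    cv2.line(im,tuple(map(int,a[0])),tuple(map(int,a[1])),col,1)
D=manip.get_image('side');W=view(D)
for q,col in((.010,(255,0,0)),(.015,(0,255,0)),(.020,(0,0,255))):
    a=proj(D,W,place((.568,.2335,1.406),np.array([[.05+q,-.095,.063],[.05+q,.095,.063]]))).round().astype(int)
    
o=cv2.resize(D['img'][80:190,215:325],(420,420),interpolation=cv2.INTER_CUBIC)
cv2.imwrite('pics/push.png',np.hstack([im[:420,90:470],o])[:,:,::-1])"
```

```text
10.1 [0.5668 0.2248 0.0317] yaw_y -0.1659 cf [-2.  -9.8  1. ] 0.3793599523202869 35.0021767616272
[-2.08 -9.71  2.33] [-10.  -10.  -10.  -10.5  -9.8  -9.2] 10.4 [0.5668 0.2249 0.0317]
```

View pics/push.png

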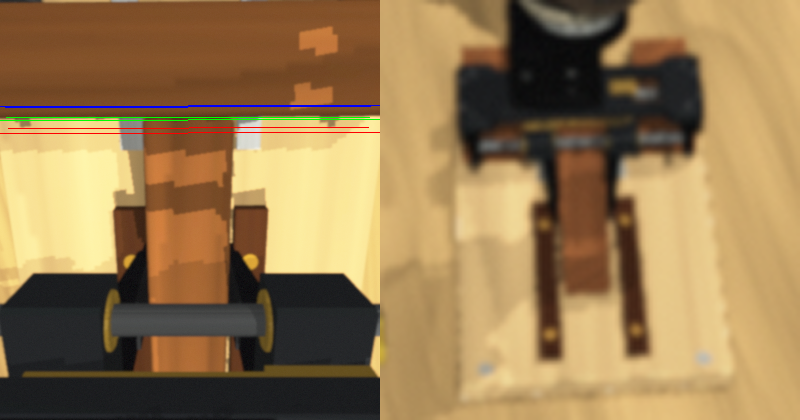

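The leg's face edge is on the 15 mm (green) line at (190,117) and the rail is butted against it. The force, at 10 N, is a bit higher than the spring alone would give, so I'll check quickly against the guide ends (row 207).

```bash
python3 -c "
from m import *
d=manip.get_image('wrist');V=view(d,s);g=d['img'].astype(float).mean(2)
J=(.568,.2335,1.406)
f=lambda x,y,z:proj(d,V,place(J,np.array([[x,y,z]])))[0]
for yy in(.032,-.032):
    u=f(.02,yy,.023);c=int(round(u[0]));col=cv2.GaussianBlur(g[:,c-4:c+5].mean(1).reshape(-1,1),(1,3),0)[:,0]
    r=slice(int(u[1])-15,int(u[1])+15);k=np.argmin(np.diff(col[r]))+int(u[1])-15+.5
    print('guide end pred',u.round(1),'edge row',k,'mm/px',5/np.linalg.norm(f(.025,yy,.023)-u))
for yy in(.05,-.05,.07,-.07):
    u=f(.065,yy,.021);c=int(round(u[0]));col=g[:,c-3:c+4].mean(1)
    r=slice(int(u[1])-22,int(u[1])+22);print('leg pred15',u.round(1),'top15',f(.065,yy,.063).round(1),'mm/px',5/np.linalg.norm(f(.07,yy,.021)-u),[int(x) for x in col[r]],int(u[1])-22)
print(s['contact_force'],s['t'])"
```

```text
10.45 [0.5668 0.2248 0.0317] yaw_y -0.1659 cf [-1.4 -9.8  1.9] 0.37655961839227164 35.00217318534851
guide end pred [216.7 205.6] edge row 205.5 mm/px 0.5397896009545878
guide end pred [338.5 205.4] edge row 205.5 mm/px 0.5394956699562131
leg pred15 [176.6 117.1] top15 [146.4 119.5] mm/px 0.47495706024522927 [74, 76, 76, 77, 77, 78, 78, 77, 78, 78, 78, 79, 79, 79, 79, 78, 76, 73, 70, 67, 65, 72, 105, 158, 193, 204, 205, 205, 205, 205, 205, 205, 205, 205, 205, 205, 205, 205, 205, 205, 205, 205, 205, 205] 95
leg pred15 [378.3 116.7] top15 [408.  119.1] mm/px 0.47449050153010536 [80, 80, 80, 80, 81, 81, 82, 85, 90, 91, 90, 91, 91, 91, 90, 86, 80, 75, 72, 69, 67, 79, 118, 161, 184, 191, 191, 191, 191, 191, 191, 191, 191, 191, 191, 191, 191, 191, 191, 192, 191, 192, 191, 192] 94
leg pred15 [136.4 117.1] top15 [ 94.2 119.6] mm/px 0.4737692944960813 [75, 75, 75, 76, 76, 76, 76, 77, 78, 78, 78, 78, 78, 78, 78, 78, 75, 74, 71, 68, 66, 66, 87, 136, 177, 191, 194, 193, 193, 194, 193, 193, 194, 193, 193, 193, 193, 193, 193, 193, 193, 193, 193, 193] 95
leg pred15 [418.6 116.6] top15 [460.4 119. ] mm/px 0.47311406395499794 [116, 117, 117, 117, 117, 118, 119, 117, 112, 100, 88, 83, 83, 82, 82, 79, 77, 74, 71, 68, 65, 70, 90, 111, 120, 121, 123, 127, 133, 137, 138, 141, 151, 170, 185, 191, 191, 191, 191, 191, 191, 190, 191, 191] 94
[-1.36408276 -9.81327071  1.94454783] 10.45
```

The guide ends match to within about 0.1 mm, and the leg's travel measures about 15 to 16 mm. The push is steady and the grip holds at 35 N, so I'm handing in.

```bash
python3 -c "
from bench import manip
print(manip.sign_off())"
```

```text
the job is handed in; nothing more can be done
None
```

The job is handed in: the rail lies flat in the channel, gripped and pressing the leg back about 15–16 mm of its 30 mm travel with a steady push of about 10 N; I never touched the offcut, jar or mallet, and the verdict was not reported.

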